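# Set the sample under the sprung pointer and hold the pointer at its mark

### The arm

A 6-joint arm with a two-finger parallel gripper is mounted at the origin on the work surface. World frame = base frame: x ahead of the robot, y to its left, z up, the work surface at z = 0. Lengths are in m, angles in rad, forces in N, time in s.
With the tool pointing down it reaches from about 0.325 to 0.775 m from the base axis. Payload 5.5 kg.
Tool frame: the origin (TCP) lies midway between the tips of the shut fingers; the grasp point (between the pads) lies 19 mm behind it; z points along the fingers, y is the line along which they close (so a half turn about z gives the same grasp; the last joint's range is limited). The gripper opens to 85 mm and grips with 20 to 120 N. Pads are 22 mm wide; open, the fingers measure 114 mm over their backs; the gripper's body (76 mm by 85 mm) begins 54 mm behind the grasp point. The pads swing forward as they close: fully open they stand 13 mm farther back than shut.
Start: joints at [1.286, 0.091, 1.231, -0, 1.82, -0.057], TCP at [0.136, 0.585, 0.231] pointing down, gripper open.
Joint ranges: [-2.87, 2.87], [-0.86, 2.18], [0.17, 2.46], [-1.51, 4.65], [0.06, 2.69], [-2.65, 2.65]. Speed limits (rad/s): [2.57, 2.57, 3.01, 3.14, 3.14, 3.14].

### API

Orientations are given as a unit quaternion [x, y, z, w].
In Python, from station import manip, viewer gives the robot as it stands.
- The arm moves only by the shell command python3 -m crank 'ROWS' [FORCE]. ROWS is JSON, a list of rows, each an object of numbers: "tx", "ty", "tz": the shift along the world's x, y, z in units of 30 mm (1.0 is 30 mm); "twist": the turn about the world's z in units of 6 degrees (1.0 is 6 degrees); "hand": the closure, from 0 (fully open) to 1 (shut). A call has 1 to 10 rows; each row shifts and turns the commanded pose from where the row before left it; what a row does not reach is not made up. A row lasts 1/12 s, in which the tool goes at most 41.7 mm and 7.16 degrees, less where a joint would pass 70% of its speed; a pose out of reach is approached as far as the arm can. A call is refused whole if a number of a shift passes 1 or a number of a turn 1, either way. A call with a gripper value outside its range is refused whole. The fingers move at their own pace and stop on an object; FORCE is the grip in N (left out, the last holds). Time passes only in rows, so rows that do not move let the fingers close. It gives the time, the measured TCP pose, the force, the opening and the grip force at its end, in the units of the state.
- manip.state(): the state, without advancing time (a new reading comes with each control period).
- viewer.read_camera(name): name is "scene" or "top" or "wrist"; returns the picture (480x640x3 uint8, blue, green, red); there is no depth.
- viewer.camera_model(name): a dict with "vfov" (degrees; the focal length in pixels is half the picture's height over the tangent of half this angle, whatever the lens; pixels are square), "cx", "cy" (the principal point, pixels), "rvec" (rotation vector, rad) and "tvec" (3), from world to camera coordinates, as OpenCV has them; the wrist camera has in their place "mount" (4x4, takes a point from camera to tool coordinates, whose origin is the TCP and whose axes are the flange's). Camera axes: x right, y down, z forward; pixel columns grow to the right and rows downward; lengths in m; the calibration is good to about 2 mm. A picture is of the moment at which its call begins: read the wrist's pose just before it. camera_model takes no time and is no camera call.
- manip.job_done(): hands the job in; it is judged then, once.
The state is a dict: "clock": time; "joint_positions": joint angles; "joint_velocities": joint speeds; "effort": joint torques, N m; "tcp_pos": TCP position; "orientation": TCP orientation; "ft_force": force on the tool from outside, world axes, zero at the start; "wrist_torque": the same for the moment, N m; "gripper_width": finger opening in m; "grasp_force": force on a finger pad.
Only numpy, scipy, OpenCV 4.12 (cv2) and the standard library are available. Lean on these libraries where they do the work, as an engineer would, in place of code of your own. Each camera call takes 0.05 s, during which the arm holds its last target. There are 200 camera calls.

### The job

Slide the blue sample sled along its channel and under the black bridge until it sits against the yellow end stop, keeping it down in the channel all the way. Then take the spring-loaded pointer rod, which has an orange block to grip, and pull it out of its tube until the middle of the red ring on the rod is level with the tube's mouth, so that the brass stylus stands over the red dot on the sample. The spring pulls the rod back, so finish while still holding it there; leave everything else where it is.

Things in the scene. Friction and masses are not known exactly. Their poses are not given: they have to be found in the camera images.
- fixture: Fixed aluminium base plate, 280 (x) by 350 (y) by 12 mm thick, turned by up to 0.3 rad on the table; origin at table height, plate x -130 to 150, y -207 to 143 mm, z up. A straight channel 53 mm wide runs along y, centre line x = -70 mm, floor = plate top (z = 12), between two grey rails (12 mm wide, tops z = 26, y -200 to 120). The sled slides in it to +y.
- bridge (a point): Middle of the underside of the black bridge over the channel, at (-70, 35, 50) mm of the fixture. Bar 20 mm wide in y, 102 mm long in x, top at z = 62 mm; opening below 78 mm wide. The sample passes beneath with 18 mm to spare; the sled's fin does not.
- stop_face (a point): Foot of the yellow end stop's face that the sled's front edge meets, at (-70, 115, 12) mm of the fixture; the stop's top is at z = 34 mm.
- tube_mouth (a point): Centre of the mouth of a level steel tube, 24 mm across, at (50, 80, 95) mm of the fixture (axes as the fixture's). The tube runs 115 mm back along +x, held in a black clamp post (x 80 to 130 mm, 44 mm wide in y, top z = 112). The pointer rod comes out of the mouth and pulls out along -x.
- sled: Loose blue sled, plate 50 (x) by 150 (y) by 12 mm, about 0.3 kg, in the channel with 1.5 mm play each side; origin: centre of its underside, y towards the stop. It starts 110 to 160 mm short of the stop; against it the origin is at y = 40 mm of the fixture. It carries a white grip fin at y = -50 mm and a glass sample 40 by 40 mm, top 20 mm up, at y = +40 mm.
- sled_fin (a point): Grip point in the sled's white upright fin (14 mm thick in x, 24 mm long in y, from 12 to 68 mm above the sled's underside): on its centre line, 54 mm above the underside. With the sled at the stop it lies at (-70, -10, 66) mm of the fixture, short of the bridge.
- sample_dot (a point): Red dot, 10 mm across, at the centre of the glass sample's top, 21 mm above the sled's underside. With the sled at the stop it lies at (-70, 80, 33) mm of the fixture.
- pointer (a joint): How far the pointer rod is pulled out, m: 0 at rest, 0.070 with the middle of the red ring (8 mm wide, hidden in the tube at rest) level with the tube mouth, 0.090 at its inner end. A spring draws it back with about 3.6 N at rest, rising 1.2 N per 10 mm to 12 N at the mark; let go, it returns to 0.
- grip_block (a point): Orange ribbed block on the pointer rod, 24 (x, along the rod) by 22 (y, across) by 30 mm high: its centre on the rod's axis, axes as the fixture's; at rest at (32, 80, 95) mm of the fixture, 18 mm before the tube mouth. Pinch it from above across y; it moves to -x. The 10 mm rod sticks out 20 mm beyond it.
- stylus_tip (a point): Lower end of the brass stylus, a 7 mm pin that hangs 45 mm down from the rod's free end, 32 mm before the grip block's centre (-x), at z = 50 mm of the fixture; at the mark it hangs 17 mm above the sample dot.
- puck: Bystander: brass disc, 38 mm across, 14 mm high, loose on the base plate on the +x side of the channel. Origin: centre of its underside.
- vial: Bystander: small amber jar, 24 mm across, 45 mm high, loose on the base plate on the +x side of the channel. Origin: centre of its underside.
- driver: Bystander: red screwdriver, 170 mm long, lying on the table to the left. Origin: centre of its underside.
- spray: Bystander: grey bottle, 60 mm across, 150 mm high, on the table at the left or right. Origin: centre of its underside.
- parts_tray: Bystander: black divided tray, 110 by 150 by 30 mm, on the table at the left or right. Origin: centre of its underside.
- cup: Bystander: white cup, 70 mm across, 80 mm high, on the table at the right. Origin: centre of its underside.

How it is judged:
On the way, in this order (a step that is already met when the one before it is completed fails the run):
1. the sled sits in its channel within 5 mm of the end stop, past the bridge (y of sample_dot in the frame of fixture above 0.075 m and z of sample_dot in the frame of fixture below 0.037 m and x of sample_dot in the frame of fixture between -0.075 and -0.065 m), for 0.2 s.
2. the fingers hold the pointer rod at its mark, within 5 mm (value of joint pointer between 0.065 and 0.075 m and contact force between the fingers and pointer above 3 N), for 0.3 s.
At the end, for the whole second after the job is handed in: The sled lies in its channel within 5 mm of the end stop, at rest; the fingers still hold the pointer rod (over 3 N), pulled out 70 mm within 5 mm (ring middle at the tube mouth), still, the stylus within 9 mm of over the red dot, and the sled not touching the rod (all of step 1 and all of step 2 and velocity of joint pointer between -0.01 and 0.01 m/s and linear speed of sled below 0.01 m/s and horizontal distance between stylus_tip and sample_dot below 0.009 m and contact force between pointer and sled below 0.5 N); the arm keeps its last pose, push and grip.
It fails at once if the sled is lifted out of its channel (more than 10 mm) or tipped (z of sample_dot in the frame of fixture above 0.043 m or angle between sled's own z axis and vertical above 0.2 rad).
It fails at once if a bystander (puck, vial, screwdriver, bottle, tray or cup) is knocked more than 20 mm away (distance of any of puck, vial, driver, spray, parts_tray, cup from where it was at the start of the episode above 0.02 m).
It also fails if it takes over 43 s, if anything falls off the work surface, if the arm or the gripper's body presses on something with over 40 N, if the wrist force passes 120 N, or if a joint passes its speed limit or range.

## Working session

There is one attempt and no reset: what is moved stays moved. The work goes in short steps, Python scripts to look and compute and a shell command to move; the robot and the scene stay as the last step left them, time stands still between calls to the robot, and variables do not carry over. Pictures are saved under pics/ and viewed, at most 10 in all, crops included, and the job is handed in when it is done.

```bash
mkdir -p pics; ls
python3 - <<'E'
from station import manip, viewer
import cv2
for n in ("scene","top"):
    cv2.imwrite(f"pics/{n}0.png",viewer.read_camera(n)); print(viewer.camera_model(n))
print(viewer.camera_model("wrist"))
print(manip.state())
E
```

```text
pics
{'vfov': 47.90871840083189, 'cx': 314.5243224633045, 'cy': 239.49781437149716, 'rvec': array([ 1.95112423,  1.74114792, -0.58727086]), 'tvec': array([-0.08457216, -0.41667778,  1.59946103])}
{'vfov': 55.8652831185522, 'cx': 317.4922035178985, 'cy': 241.37278809662843, 'rvec': array([ 2.09213914, -2.15312057,  0.20613268]), 'tvec': array([0.02990657, 0.55718925, 1.05597753])}
{'vfov': 71.52154316642887, 'cx': 319.30505998551064, 'cy': 232.01211268383187, 'mount': array([[ 3.03524886e-04, -9.51204139e-01, -3.08562139e-01,
         7.99583812e-02],
       [ 9.99999952e-01,  2.68463907e-04,  1.56081664e-04,
         5.17933394e-04],
       [-6.56277271e-05, -3.08562171e-01,  9.51204175e-01,
        -1.42985470e-01],
       [ 0.00000000e+00,  0.00000000e+00,  0.00000000e+00,
         1.00000000e+00]])}
{'clock': 0.1, 'joint_positions': array([ 1.28629390e+00,  9.18085071e-02,  1.23178018e+00,  3.74622589e-06,
        1.81980060e+00, -5.66964562e-02]), 'joint_velocities': array([-5.09249876e-04, -1.08171548e-03, -1.57899983e-03, -4.80126608e-04,
       -7.25063775e-04,  6.79059639e-05]), 'effort': array([ 1.98167487e-03, -4.60222399e+01, -4.19216251e+01, -5.64396044e-05,
        1.07124634e-02,  1.64615994e-05]), 'tcp_pos': array([0.13543114, 0.58425355, 0.2302407 ]), 'orientation': array([ 1.13656348e-01,  9.93519717e-01, -8.84966702e-04, -1.54299249e-04]), 'ft_force': array([ 0.39180517, -0.17067967,  0.32980437]), 'wrist_torque': array([-0.04100359,  0.00374951,  0.02068488]), 'grasp_force': 0.0, 'gripper_width': 0.08541586231039465}
```

View pics/top0.png

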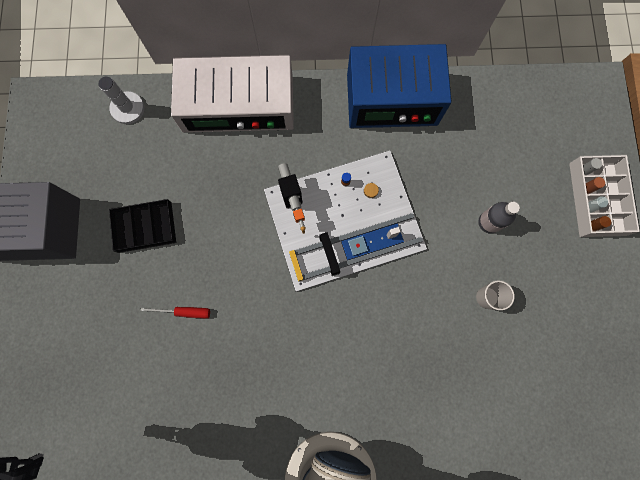

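View pics/scene0.png

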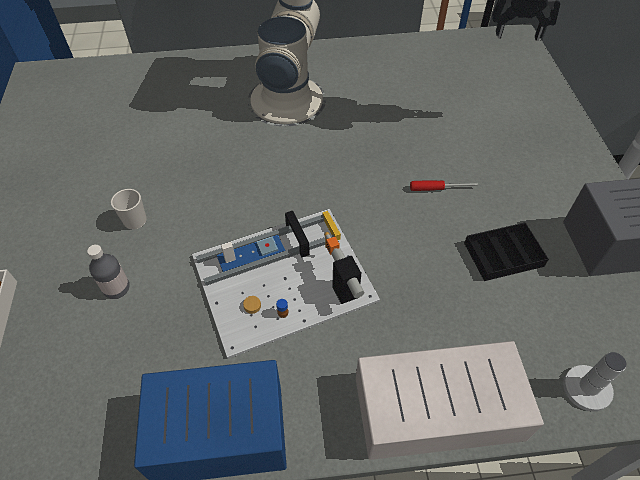

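The top view shows the plate with corners at about (264,190), (391,152), (427,248) and (297,291). The dot is at (358,245), the fin at (396,231), the orange block at (299,215) and the stop at (296,265). The scene view agrees: +x is up and +y is left in the top image, and the cup and bottle are on the right, well clear.

```bash
cat > h.py <<'E'
from station import manip, viewer
import cv2, numpy as np
from scipy.spatial.transform import Rotation as R
def cam(n):
    m=viewer.camera_model(n); f=240/np.tan(np.radians(m['vfov']/2))
    if 'mount' in m:
        s=manip.state(); T=np.eye(4); T[:3,:3]=R.from_quat(s['orientation']).as_matrix(); T[:3,3]=s['tcp_pos']
        T=T@m['mount']; Rc=T[:3,:3]; c=T[:3,3]
    else:
        Rc=cv2.Rodrigues(m['rvec'])[0].T; c=-Rc@m['tvec']
    return f,m['cx'],m['cy'],Rc,c
def ray(C,p):
    f,cx,cy,Rc,c=C; d=Rc@np.array([(p[0]-cx)/f,(p[1]-cy)/f,1]); return c,d/np.linalg.norm(d)
def onz(C,p,z):
    c,d=ray(C,p); return c+d*(z-c[2])/d[2]
def tri(C1,p1,C2,p2):
    A=[];b=[]
    for C,p in((C1,p1),(C2,p2)):
        c,d=ray(C,p); M=np.eye(3)-np.outer(d,d); A.append(M); b.append(M@c)
    x=np.linalg.lstsq(np.vstack(A),np.hstack(b),rcond=None)[0]
    return x,np.linalg.norm(np.vstack(A)@x-np.hstack(b))
def blob(img,lo,hi,roi):
    x0,y0,x1,y1=roi; h=cv2.cvtColor(img,cv2.COLOR_BGR2HSV)
    m=np.zeros(h.shape[:2],np.uint8); m[y0:y1,x0:x1]=cv2.inRange(h,lo,hi)[y0:y1,x0:x1]
    n,l,s,c=cv2.connectedComponentsWithStats(m)
    i=1+np.argmax(s[1:,4]) if n>1 else 0
    return (c[i],s[i]) if i else (None,None)
E
python3 - <<'E'
from h import *
I={n:cv2.imread(f"pics/{n}0.png") for n in("top","scene")}; C={n:cam(n) for n in I}
roi={"top":(260,145,432,295),"scene":(188,205,382,358)}
col={"orange":((6,170,140),(14,255,255)),"yellow":((20,150,120),(32,255,255)),"red":((0,120,100),(4,255,255)),"red2":((172,100,100),(180,255,255)),"blue":((100,150,60),(118,255,255))}
for k,(lo,hi) in col.items():
    r={n:blob(I[n],lo,hi,roi[n]) for n in I}
    print(k,[(x[0] is not None and x[0].round(1),x[1]) for x in r.values()])
    if all(x[0] is not None for x in r.values()): print(tri(C["top"],r["top"][0],C["scene"],r["scene"][0]))
def sub(n,ps):
    g=cv2.cvtColor(I[n],cv2.COLOR_BGR2GRAY)
    return cv2.cornerSubPix(g,np.float32(ps)[:,None],(6,6),(-1,-1),(3,50,.01))[:,0]
F=np.array([[150,143],[150,-207],[-130,-207],[-130,143]])/1e3
S={"top":[(264,190),(391,152),(427,248),(297,291)],"scene":[(378,297),(226,354),(193,256)]}
for n,p in S.items():
    q=sub(n,p); W=np.array([onz(C[n],u,.012)[:2] for u in q]); f=F[:len(W)]
    a,b=f-f.mean(0),W-W.mean(0); th=np.arctan2((a[:,0]*b[:,1]-a[:,1]*b[:,0]).sum(),(a*b).sum())
    Rm=np.array([[np.cos(th),-np.sin(th)],[np.sin(th),np.cos(th)]]); o=W.mean(0)-Rm@f.mean(0)
    print(n,q.round(1).tolist(),W.round(4).tolist(),"th",th,"o",o,"res",(W-(f@Rm.T+o)).round(4).tolist())
for n in I: cv2.imwrite(f"pics/{n}z.png",cv2.resize(I[n][roi[n][1]-5:roi[n][3]+5,roi[n][0]-5:roi[n][2]+5],None,fx=4,fy=3.8,interpolation=cv2.INTER_CUBIC)[:600,:800])
E
```

```text
orange [(array([298.2, 213.9]), array([293, 209,  11,  11,  84], dtype=int32)), (array([332.4, 242. ]), array([327, 237,  12,  15,  88], dtype=int32))]
(array([0.61466143, 0.0576385 , 0.1068473 ]), np.float64(0.00026120323102648614))
yellow [(array([295.7, 265. ]), array([289, 250,  14,  31, 159], dtype=int32)), (array([331.8, 224.3]), array([323, 211,  18,  29, 150], dtype=int32))]
(array([0.50477085, 0.07040025, 0.02656688]), np.float64(0.0012506804346174385))
red [(array([357.6, 245.1]), array([356, 244,   4,   4,  12], dtype=int32)), (array([266.5, 244.6]), array([265, 243,   4,   4,  11], dtype=int32))]
(array([ 0.54968023, -0.08597214,  0.03166264]), np.float64(2.1108530362666675e-05))
red2 [(array([356., 246.]), array([356, 246,   1,   1,   1], dtype=int32)), (array([268., 246.]), array([268, 246,   1,   1,   1], dtype=int32))]
(array([ 0.54874751, -0.08286675,  0.02449042]), np.float64(0.00042677983218015553))
blue [(array([373.9, 240.8]), array([342, 224,  62,  36, 731], dtype=int32)), (array([247.6, 254.7]), array([217, 235,  68,  37, 694], dtype=int32))]
(array([ 0.56226704, -0.13051504,  0.01676461]), np.float64(0.001829698722561639))Traceback (most recent call last):
  File "<stdin>", line 15, in <module>
  File "<stdin>", line 11, in sub
cv2.error: OpenCV(4.12.0) :-1: error: (-5:Bad argument) in function 'cornerSubPix'
> Overload resolution failed:
>  - Layout of the output array corners is incompatible with cv::Mat
>  - Expected Ptr<cv::UMat> for argument 'corners'
```

Run:
```python
from h import *
I={n:cv2.imread(f"pics/{n}0.png") for n in("top","scene")}; C={n:cam(n) for n in I}
def sub(n,ps):
    g=cv2.cvtColor(I[n],cv2.COLOR_BGR2GRAY)
    return cv2.cornerSubPix(g,np.array(ps,np.float32).reshape(-1,1,2).copy(),(5,5),(-1,-1),(3,50,.01)).reshape(-1,2)
F=np.array([[150,143],[150,-207],[-130,-207],[-130,143]])/1e3
S={"top":[(264,190),(391,152),(427,248),(297,291)],"scene":[(378,297),(226,354),(193,256)]}
for n,p in S.items():
    q=sub(n,p); W=np.array([onz(C[n],u,.012)[:2] for u in q]); f=F[:len(W)]
    a,b=f-f.mean(0),W-W.mean(0); th=np.arctan2((a[:,0]*b[:,1]-a[:,1]*b[:,0]).sum(),(a*b).sum())
    Rm=np.array([[np.cos(th),-np.sin(th)],[np.sin(th),np.cos(th)]]); o=W.mean(0)-Rm@f.mean(0)
    print(n,q.round(1).tolist(),W.round(4).tolist(),"th",th,"o",o,"res",(W-(f@Rm.T+o)).round(4).tolist())
    for nm,X in dict(orange=[.61466,.05764],dot=[.5497,-.0860],yellow=[.5048,.0704]).items(): print(nm,((np.array(X)-o)@Rm).round(4))
```

```text
top [[263.29998779296875, 189.1999969482422], [389.5, 151.10000610351562], [426.8999938964844, 248.10000610351562], [295.70001220703125, 290.79998779296875]] [[0.7081, 0.1505], [0.8032, -0.1838], [0.5405, -0.2633], [0.4421, 0.0715]] th 0.2852316505082909 o [ 0.60486837 -0.02837184] res [[-0.0005, -0.0006], [-0.0038, 0.001], [0.0021, 0.0003], [0.0022, -0.0007]]
orange [0.0336 0.0798]
dot [-0.0692 -0.0398]
yellow [-0.0682  0.1229]
scene [[379.5, 298.79998779296875], [226.5, 357.29998779296875], [192.10000610351562, 255.89999389648438]] [[0.7103, 0.1498], [0.8091, -0.1841], [0.5471, -0.2602]] th 0.2907899122515531 o [ 0.6086612  -0.02787935] res [[-0.001, -0.0023], [-0.0026, -0.0009], [0.0036, 0.0033]]
orange [0.0303 0.0802]
dot [-0.0731 -0.0388]
yellow [-0.0713  0.1239]
```

Two-view points fit the fixture: θ ≈ 0.286, origin ≈ (0.6055, -0.028), dot at fixture (-70, -39.5). The sled therefore has about 120 mm to go. I'll push the fin from behind with closed fingers, with the tool yaw already set for the later pinch.

```bash
R='{"tx":0.56,"ty":-0.99,"twist":-0.93,"hand":1}'; 
python3 -m crank '[{"tx":0.56,"ty":-0.99,"twist":-0.93,"hand":1},{"tx":0.56,"ty":-0.99,"twist":-0.93,"hand":1},{"tx":0.56,"ty":-0.99,"twist":-0.93,"hand":1},{"tx":0.56,"ty":-0.99,"twist":-0.93,"hand":1},{"tx":0.56,"ty":-0.99,"twist":-0.93,"hand":1},{"tx":0.56,"ty":-0.99,"twist":-0.93,"hand":1},{"tx":0.56,"ty":-0.99,"twist":-0.93,"hand":1},{"tx":0.56,"ty":-0.99,"twist":-0.93,"hand":1},{"tx":0.56,"ty":-0.99,"twist":-0.93,"hand":1}]' 30
python3 -m crank '[{"tx":0.56,"ty":-0.99,"twist":-0.93,"hand":1},{"tx":0.56,"ty":-0.99,"twist":-0.93,"hand":1},{"tx":0.56,"ty":-0.99,"twist":-0.93,"hand":1},{"tx":0.56,"ty":-0.99,"twist":-0.93,"hand":1},{"tx":0.56,"ty":-0.99,"twist":-0.93,"hand":1},{"tx":0.56,"ty":-0.99,"twist":-0.93,"hand":1},{"tx":0.56,"ty":-0.99,"twist":-0.93,"hand":1},{"tx":0.56,"ty":-0.99,"twist":-0.93,"hand":1},{"tx":0.56,"ty":-0.99,"twist":-0.93,"hand":1}]'
```

```text
schema error: expected keys tx, ty, tz, twist, hand
schema error: expected keys tx, ty, tz, twist, hand
```

```bash
python3 -m crank '[{"tx":0.56,"ty":-0.99,"tz":0,"twist":-0.93,"hand":1},{"tx":0.56,"ty":-0.99,"tz":0,"twist":-0.93,"hand":1},{"tx":0.56,"ty":-0.99,"tz":0,"twist":-0.93,"hand":1},{"tx":0.56,"ty":-0.99,"tz":0,"twist":-0.93,"hand":1},{"tx":0.56,"ty":-0.99,"tz":0,"twist":-0.93,"hand":1},{"tx":0.56,"ty":-0.99,"tz":0,"twist":-0.93,"hand":1},{"tx":0.56,"ty":-0.99,"tz":0,"twist":-0.93,"hand":1},{"tx":0.56,"ty":-0.99,"tz":0,"twist":-0.93,"hand":1},{"tx":0.56,"ty":-0.99,"tz":0,"twist":-0.93,"hand":1}]' 30
python3 -m crank '[{"tx":0.56,"ty":-0.99,"tz":0,"twist":-0.93,"hand":1},{"tx":0.56,"ty":-0.99,"tz":0,"twist":-0.93,"hand":1},{"tx":0.56,"ty":-0.99,"tz":0,"twist":-0.93,"hand":1},{"tx":0.56,"ty":-0.99,"tz":0,"twist":-0.93,"hand":1},{"tx":0.56,"ty":-0.99,"tz":0,"twist":-0.93,"hand":1},{"tx":0.56,"ty":-0.99,"tz":0,"twist":-0.93,"hand":1},{"tx":0.56,"ty":-0.99,"tz":0,"twist":-0.93,"hand":1},{"tx":0.56,"ty":-0.99,"tz":0,"twist":-0.93,"hand":1},{"tx":0.56,"ty":-0.99,"tz":0,"twist":-0.93,"hand":1}]'
```

```text
clock: 0.85
tcp_pos: [0.287, 0.3156, 0.2309]
orientation: [0.526, 0.85, -0.0, -0.0]
ft_force: [0.6, 0.2, -0.4]
gripper_width: 0.0002
grasp_force: 0.0
clock: 1.6
tcp_pos: [0.4383, 0.0482, 0.231]
orientation: [0.838, 0.546, -0.0, -0.0]
ft_force: [0.7, 0.6, 0.5]
gripper_width: -0.0
grasp_force: 0.0
```

```bash
python3 -m crank '[{"tx":0.55,"ty":-0.98,"tz":0,"twist":-0.92,"hand":1},{"tx":0.55,"ty":-0.98,"tz":0,"twist":-0.92,"hand":1},{"tx":0.55,"ty":-0.98,"tz":0,"twist":-0.92,"hand":1},{"tx":0.55,"ty":-0.98,"tz":0,"twist":-0.92,"hand":1},{"tx":0.55,"ty":-0.98,"tz":0,"twist":-0.92,"hand":1},{"tx":0.55,"ty":-0.98,"tz":0,"twist":-0.92,"hand":1},{"tx":0.55,"ty":-0.98,"tz":0,"twist":-0.92,"hand":1},{"tx":0.55,"ty":-0.98,"tz":0,"twist":-0.92,"hand":1},{"tx":0.55,"ty":-0.98,"tz":0,"twist":-0.92,"hand":1},{"tx":0,"ty":0,"tz":0,"twist":0,"hand":1}]'
cat >> h.py <<'E'
th=.286; o=np.array([.6055,-.0282]); Rm=np.array([[np.cos(th),-np.sin(th)],[np.sin(th),np.cos(th)]])
def fix(p): return (np.asarray(p)[:2]-o)@Rm
def wor(p): return Rm@np.asarray(p)+o
E
python3 - <<'E'
from h import *
s=manip.state(); print(s['joint_positions'].round(2))
cv2.imwrite("pics/w1.png",viewer.read_camera("wrist")); print(fix(s['tcp_pos']), s['tcp_pos'])
y=R.from_quat(s['orientation']).as_matrix()[:,1]; print(np.degrees(np.arctan2(y[1],y[0])), np.degrees(th)-90)
E
```

```text
clock: 2.43
tcp_pos: [0.5873, -0.2196, 0.2272]
orientation: [0.99, 0.142, -0.002, -0.0]
ft_force: [0.2, 0.7, -1.0]
gripper_width: 0.0004
grasp_force: 0.0
[-0.41  0.17  1.15 -0.    1.82  0.87]
[-0.07146324 -0.17850235] [ 0.58729813 -0.21961258  0.2272441 ]
-73.70522154497465 -73.61340705925846
```

View pics/w1.png

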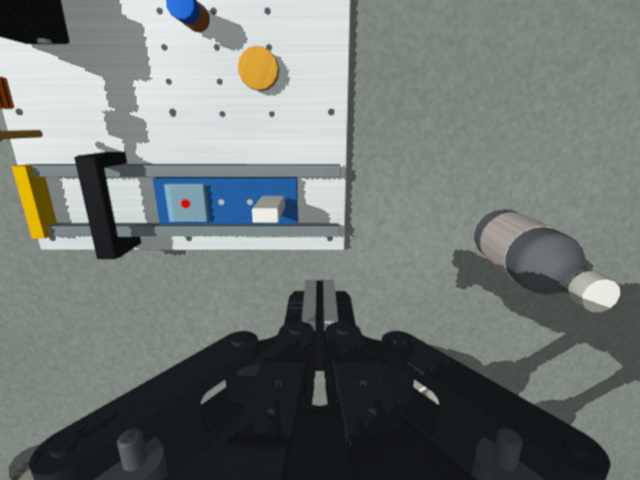

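The wrist view shows the dot at (186,203), the white fin top at about (266,214), the plate edge at column 348, and the closed fingers at (320,285). I'll cross-check these numerically.

Run:
```python
from h import *
C=cam("wrist"); 
for p,z in(((186,203),.033),((265,214),.080),((342,231),.026),((348,250),.012),((40,202),.034)): print(p,fix(onz(C,p,z)).round(4))
print([ (wor(p)).round(4) for p in ((-.07,-.178),(-.07,-.0365),(.032,.08),(-.038,.08))])
```

```text
(186, 203) [-0.0721 -0.0364]
(265, 214) [-0.0709 -0.1258]
(342, 231) [-0.1041 -0.1995]
(348, 250) [-0.1316 -0.2079]
(40, 202) [-0.0715  0.1143]
[array([ 0.5886, -0.2187]), array([ 0.5486, -0.083 ]), array([0.6136, 0.0576]), array([0.5465, 0.0378])]
```

```bash
python3 -m crank '[{"tx":0.05,"ty":0,"tz":-0.9,"twist":0,"hand":1},{"tx":0,"ty":0,"tz":-0.9,"twist":0,"hand":1},{"tx":0,"ty":0,"tz":-0.9,"twist":0,"hand":1},{"tx":0,"ty":0,"tz":-0.9,"twist":0,"hand":1},{"tx":0,"ty":0,"tz":-0.9,"twist":0,"hand":1},{"tx":0,"ty":0,"tz":-0.9,"twist":0,"hand":1},{"tx":0,"ty":0,"tz":-0.75,"twist":0,"hand":1},{"tx":0,"ty":0,"tz":0,"twist":0,"hand":1}]'
python3 -m crank '[{"tx":-0.08,"ty":0.29,"tz":0,"twist":0,"hand":1},{"tx":-0.08,"ty":0.29,"tz":0,"twist":0,"hand":1},{"tx":-0.08,"ty":0.29,"tz":0,"twist":0,"hand":1},{"tx":-0.08,"ty":0.29,"tz":0,"twist":0,"hand":1},{"tx":-0.08,"ty":0.29,"tz":0,"twist":0,"hand":1},{"tx":-0.08,"ty":0.29,"tz":0,"twist":0,"hand":1},{"tx":-0.08,"ty":0.29,"tz":0,"twist":0,"hand":1},{"tx":-0.08,"ty":0.29,"tz":0,"twist":0,"hand":1}]'
```

```text
clock: 3.15
tcp_pos: [0.5845, -0.2124, 0.0405]
orientation: [0.989, 0.147, -0.004, -0.003]
ft_force: [-0.2, 1.0, -0.9]
gripper_width: 0.0001
grasp_force: 0.0
clock: 3.82
tcp_pos: [0.5688, -0.1444, 0.0476]
orientation: [0.989, 0.146, 0.001, 0.0]
ft_force: [1.9, -3.2, 2.3]
gripper_width: 0.0001
grasp_force: 1.9
```

```bash
python3 -m crank '[{"tx":-0.08,"ty":0.28,"tz":-0.05,"twist":0,"hand":1},{"tx":-0.08,"ty":0.28,"tz":0,"twist":0,"hand":1},{"tx":-0.08,"ty":0.28,"tz":0,"twist":0,"hand":1},{"tx":-0.08,"ty":0.28,"tz":0,"twist":0,"hand":1},{"tx":-0.08,"ty":0.28,"tz":0,"twist":0,"hand":1},{"tx":-0.04,"ty":0.14,"tz":0,"twist":0,"hand":1},{"tx":0,"ty":0,"tz":0,"twist":0,"hand":1},{"tx":0,"ty":0,"tz":0,"twist":0,"hand":1}]'
python3 - <<'E'
from h import *
s=manip.state();print(fix(s['tcp_pos']))
I={n:viewer.read_camera(n) for n in("top","scene","wrist")}
for n in I:
    roi=(260,145,432,295) if n=="top" else (188,205,382,358) if n=="scene" else (0,0,640,300)
    for lo,hi in (((0,120,100),(4,255,255)),((100,150,60),(118,255,255)),((20,150,120),(32,255,255))):
        c,st=blob(I[n],lo,hi,roi)
        if c is not None: print(n,c.round(1),st,fix(onz(cam(n),c,.033)).round(4))
cv2.imwrite("pics/w2.png",I["wrist"])
E
```

```text
clock: 4.48
tcp_pos: [0.5549, -0.0979, 0.0445]
orientation: [0.989, 0.147, -0.001, -0.001]
ft_force: [0.3, 0.4, -0.1]
gripper_width: -0.0
grasp_force: 0.0
[-0.06820997 -0.05262875]
top [318. 258.] [317 257   3   3   9] [-0.0705  0.0644]
top [310.8 261.5] [303 247  27  26 152] [-0.0734  0.0841]
top [295.7 265. ] [289 250  14  31 159] [-0.0701  0.1222]
scene [308.3 230.1] [307 229   4   3   9] [-0.0699  0.0644]
scene [281.5 243.9] [263 230  36  27 357] [-0.0574 -0.0074]
scene [331.9 224.6] [323 211  18  29 153] [-0.0631  0.1217]
wrist [ 85.5 289.8] [ 83 284   6  13  47] [-0.0722  0.0682]
wrist [219.2 263.5] [ 138  236  176   64 8593] [-0.0569 -0.0022]
wrist [476.1  24.8] [ 430    0   96   60 4484] [ 0.049  -0.1153]
```

View pics/w2.png

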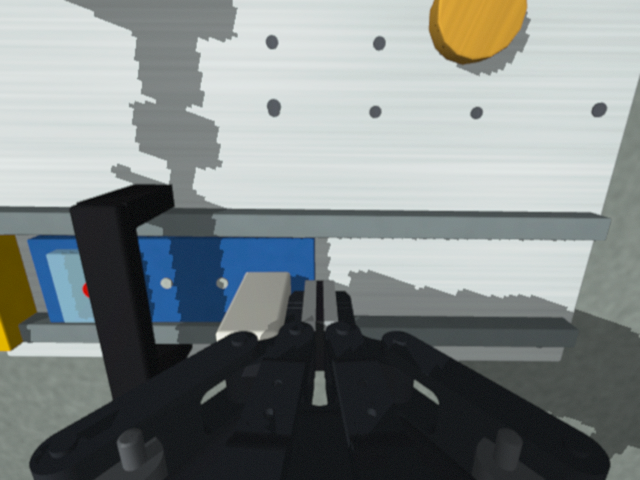

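The wrist view shows the sled flat in its channel under the bridge. Its front edge is at column ~30 and the stop is at ~22, so it has about 15 mm left. I'll push slowly until contact.

```bash
python3 -m crank '[{"tx":-0.03,"ty":0.1,"tz":0,"twist":0,"hand":1},{"tx":-0.03,"ty":0.1,"tz":0,"twist":0,"hand":1},{"tx":-0.03,"ty":0.1,"tz":0,"twist":0,"hand":1},{"tx":-0.03,"ty":0.1,"tz":0,"twist":0,"hand":1},{"tx":0,"ty":0,"tz":0,"twist":0,"hand":1},{"tx":0,"ty":0,"tz":0,"twist":0,"hand":1}]'
python3 -m crank '[{"tx":-0.02,"ty":0.06,"tz":0,"twist":0,"hand":1},{"tx":-0.02,"ty":0.06,"tz":0,"twist":0,"hand":1},{"tx":0,"ty":0,"tz":0,"twist":0,"hand":1},{"tx":0,"ty":0,"tz":0,"twist":0,"hand":1}]'
python3 - <<'E'
from h import *
s=manip.state();print(fix(s['tcp_pos']))
for n in("top","scene"):
    roi=(260,145,432,295) if n=="top" else (188,205,382,358)
    c,st=blob(viewer.read_camera(n),(0,120,100),(4,255,255),roi)
    if c is not None: print(n,c.round(1),st,fix(onz(cam(n),c,.033)).round(4))
E
```

```text
clock: 5.13
tcp_pos: [0.5519, -0.0864, 0.0454]
orientation: [0.989, 0.147, 0.0, -0.0]
ft_force: [-0.1, 0.5, -0.0]
gripper_width: -0.0004
grasp_force: 0.0
clock: 5.47
tcp_pos: [0.5507, -0.0831, 0.0454]
orientation: [0.989, 0.146, 0.0, -0.0]
ft_force: [0.8, -0.7, 1.0]
gripper_width: -0.0002
grasp_force: 0.3
[-0.06803629 -0.03725629]
top [312.6 259.9] [311 259   4   3  11] [-0.0709  0.0785]
scene [314. 228.] [312 227   5   3  11] [-0.0705  0.079 ]
```

Almost there; I'll nudge until the stop pushes back.

```bash
python3 -m crank '[{"tx":-0.01,"ty":0.04,"tz":0,"twist":0,"hand":1},{"tx":-0.01,"ty":0.04,"tz":0,"twist":0,"hand":1},{"tx":0,"ty":0,"tz":0,"twist":0,"hand":1},{"tx":0,"ty":0,"tz":0,"twist":0,"hand":1}]'
python3 -m crank '[{"tx":-0.01,"ty":0.04,"tz":0,"twist":0,"hand":1},{"tx":0,"ty":0,"tz":0,"twist":0,"hand":1},{"tx":0,"ty":0,"tz":0,"twist":0,"hand":1}]'
```

```text
clock: 5.9
tcp_pos: [0.5503, -0.0819, 0.0456]
orientation: [0.989, 0.146, 0.0, 0.001]
ft_force: [1.4, -5.4, 0.3]
gripper_width: -0.0003
grasp_force: 2.6
clock: 6.15
tcp_pos: [0.5503, -0.0816, 0.046]
orientation: [0.989, 0.146, 0.001, 0.002]
ft_force: [1.0, -8.3, 1.4]
gripper_width: -0.0002
grasp_force: 4.0
```

```bash
python3 -m crank '[{"tx":0.1,"ty":-0.34,"tz":0,"twist":0,"hand":1},{"tx":0,"ty":0,"tz":0.9,"twist":0,"hand":1},{"tx":0,"ty":0,"tz":0.9,"twist":0,"hand":1},{"tx":0,"ty":0,"tz":0.9,"twist":0,"hand":1},{"tx":0,"ty":0,"tz":0.9,"twist":0,"hand":1},{"tx":0,"ty":0,"tz":0.9,"twist":0,"hand":1},{"tx":0,"ty":0,"tz":0.6,"twist":0,"hand":1}]'
python3 -m crank '[{"tx":0.34,"ty":0.83,"tz":0,"twist":0,"hand":0},{"tx":0.34,"ty":0.83,"tz":0,"twist":0,"hand":0},{"tx":0.34,"ty":0.83,"tz":0,"twist":0,"hand":0},{"tx":0.34,"ty":0.83,"tz":0,"twist":0,"hand":0},{"tx":0.34,"ty":0.83,"tz":0,"twist":0,"hand":0},{"tx":0.34,"ty":0.83,"tz":0,"twist":0,"hand":0},{"tx":0,"ty":0,"tz":0,"twist":0,"hand":0},{"tx":0,"ty":0,"tz":0,"twist":0,"hand":0}]'
python3 - <<'E'
from h import *
s=manip.state();print(fix(s['tcp_pos']))
C=cam("wrist");I={n:viewer.read_camera(n) for n in("top","scene","wrist")}
cv2.imwrite("pics/w3.png",I["wrist"])
c,st=blob(I["wrist"],(6,170,100),(14,255,255),(0,0,640,480)); print(c,st,fix(onz(C,c,.11)))
for n in("top","scene"):
    roi=(260,145,432,295) if n=="top" else (188,205,382,358)
    c,st=blob(I[n],(0,120,100),(4,255,255),roi)
    if c is not None: print(n,c.round(1),st,fix(onz(cam(n),c,.033)).round(4))
E
```

```text
clock: 6.73
tcp_pos: [0.5533, -0.0899, 0.2013]
orientation: [0.989, 0.147, 0.001, 0.0]
ft_force: [0.6, 0.5, -0.7]
gripper_width: 0.0002
grasp_force: 0.0
clock: 7.4
tcp_pos: [0.6141, 0.0608, 0.1974]
orientation: [0.989, 0.148, -0.001, -0.0]
ft_force: [-0.2, 0.3, -0.3]
gripper_width: 0.0851
grasp_force: 0.0
[0.03330725 0.0829413 ]
[320.9202454  235.20654397] [307 215  29  39 978] [0.03462763 0.08273722]
scene [314.3 228.1] [313 227   4   3   9] [-0.0698  0.0796]
```

View pics/w3.png

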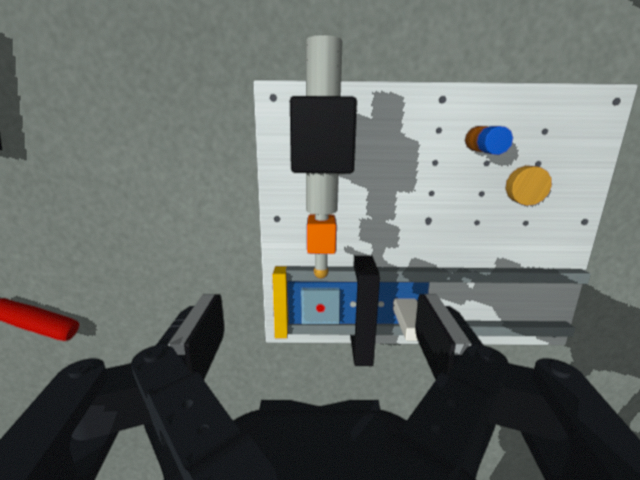

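The wrist view shows the sled against the yellow stop (dot at (320,308)). The orange block at (321,235) is centred under the open fingers, so I'll descend and grip.

```bash
python3 -m crank '[{"tx":0,"ty":0,"tz":-0.7,"twist":0,"hand":0},{"tx":0,"ty":0,"tz":-0.7,"twist":0,"hand":0},{"tx":0,"ty":0,"tz":-0.7,"twist":0,"hand":0},{"tx":0,"ty":0,"tz":-0.7,"twist":0,"hand":0},{"tx":0,"ty":0,"tz":-0.7,"twist":0,"hand":0},{"tx":0,"ty":0,"tz":-0.6,"twist":0,"hand":0},{"tx":0,"ty":0,"tz":0,"twist":0,"hand":0},{"tx":0,"ty":0,"tz":0,"twist":0,"hand":0}]'
python3 -m crank '[{"tx":0,"ty":0,"tz":0,"twist":0,"hand":1},{"tx":0,"ty":0,"tz":0,"twist":0,"hand":1},{"tx":0,"ty":0,"tz":0,"twist":0,"hand":1},{"tx":0,"ty":0,"tz":0,"twist":0,"hand":1},{"tx":0,"ty":0,"tz":0,"twist":0,"hand":1},{"tx":0,"ty":0,"tz":0,"twist":0,"hand":1},{"tx":0,"ty":0,"tz":0,"twist":0,"hand":1},{"tx":0,"ty":0,"tz":0,"twist":0,"hand":1}]' 70
```

```text
clock: 8.22
tcp_pos: [0.6131, 0.0585, 0.0744]
orientation: [0.989, 0.146, -0.001, -0.0]
ft_force: [0.2, -0.1, 1.0]
gripper_width: 0.0855
grasp_force: 0.0
clock: 8.88
tcp_pos: [0.6149, 0.0579, 0.0765]
orientation: [0.989, 0.146, 0.001, 0.001]
ft_force: [1.3, -5.3, 3.2]
gripper_width: 0.021
grasp_force: 69.7
```

```bash
python3 -m crank '[{"tx":-0.28,"ty":-0.08,"tz":0,"twist":0,"hand":1},{"tx":-0.28,"ty":-0.08,"tz":0,"twist":0,"hand":1},{"tx":-0.28,"ty":-0.08,"tz":0,"twist":0,"hand":1},{"tx":-0.28,"ty":-0.08,"tz":0,"twist":0,"hand":1},{"tx":-0.28,"ty":-0.08,"tz":0,"twist":0,"hand":1},{"tx":-0.28,"ty":-0.08,"tz":0,"twist":0,"hand":1},{"tx":-0.28,"ty":-0.08,"tz":0,"twist":0,"hand":1},{"tx":-0.24,"ty":-0.08,"tz":0,"twist":0,"hand":1},{"tx":0,"ty":0,"tz":0,"twist":0,"hand":1},{"tx":0,"ty":0,"tz":0,"twist":0,"hand":1}]'
python3 - <<'E'
from h import *
s=manip.state();print(fix(s['tcp_pos'])-fix([.6149,.0579]))
I=viewer.read_camera("wrist"); cv2.imwrite("pics/w4.png",I)
C=cam("wrist"); c,st=blob(I,(0,130,90),(5,255,255),(280,60,360,300)); print(c,st, c is not None and fix(onz(C,c,.1)))
E
```

```text
clock: 9.72
tcp_pos: [0.5508, 0.0392, 0.0765]
orientation: [0.989, 0.146, 0.004, 0.001]
ft_force: [11.9, -3.8, -3.4]
gripper_width: 0.0209
grasp_force: 69.0
[-0.06679873  0.00015667]
[321.84042553 113.04255319] [304 112  38   3  94] [0.04839175 0.08080986]
```

View pics/w4.png

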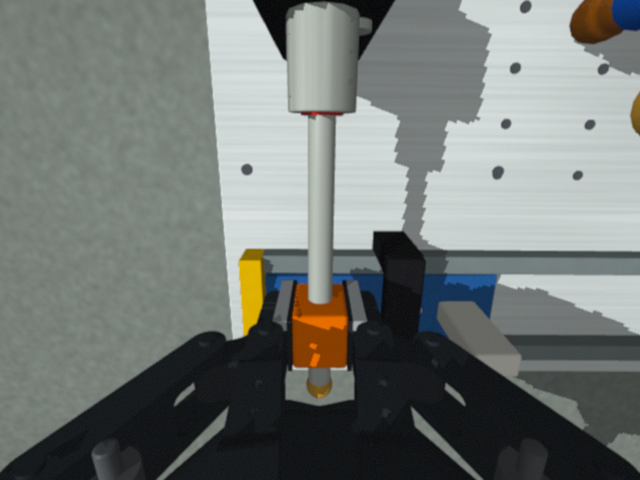

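The wrist view shows a thin red ring edge (3 px, about 1.2 mm) at the mouth, at (322,113). That puts the rod at about 67 mm, so I need about 3 mm more.

```bash
python3 -m crank '[{"tx":-0.1,"ty":-0.03,"tz":0,"twist":0,"hand":1},{"tx":0,"ty":0,"tz":0,"twist":0,"hand":1},{"tx":0,"ty":0,"tz":0,"twist":0,"hand":1},{"tx":0,"ty":0,"tz":0,"twist":0,"hand":1},{"tx":0,"ty":0,"tz":0,"twist":0,"hand":1},{"tx":0,"ty":0,"tz":0,"twist":0,"hand":1}]'
python3 - <<'E'
from h import *
s=manip.state();print(fix(s['tcp_pos'])-fix([.6149,.0579]))
C=cam("wrist");I={n:viewer.read_camera(n) for n in("top","scene","wrist")}
c,st=blob(I["wrist"],(0,130,90),(5,255,255),(280,60,360,300)); print(c,st, c is not None and fix(onz(C,c,.1)))
for n in("top","scene"):
    roi=(260,145,432,295) if n=="top" else (188,205,382,358)
    print(n,blob(I[n],(0,120,100),(4,255,255),roi))
a=cv2.resize(I["wrist"][80:420,220:420],None,fx=1.76,fy=1.76); b=cv2.resize(I["scene"][195:315,270:390],(440,600),interpolation=cv2.INTER_CUBIC)
cv2.imwrite("pics/c5.png",np.hstack([a[:598],b[:598]]))
E
```

```text
clock: 10.27
tcp_pos: [0.5482, 0.0384, 0.0765]
orientation: [0.989, 0.146, 0.004, 0.001]
ft_force: [12.7, -3.0, -3.0]
gripper_width: 0.0213
grasp_force: 69.1
[-0.06952384  0.00015816]
[321.43555556 108.83555556] [302 103  40  12 450] [0.04686608 0.08095072]
top (array([312.14285714, 260.28571429]), array([311, 259,   3,   3,   7], dtype=int32))
scene (array([335. , 248.5]), array([335, 248,   1,   2,   2], dtype=int32))
```

View pics/c5.png

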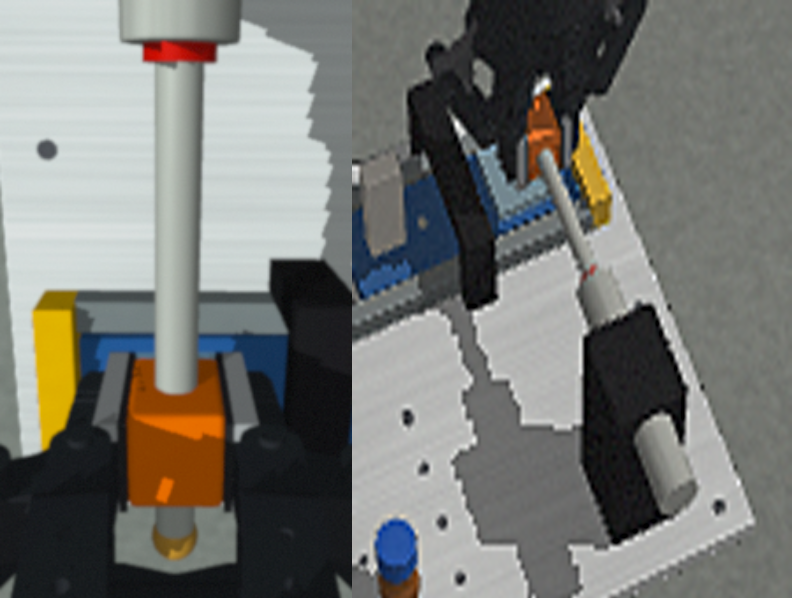

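The wrist crop shows about 12 px (roughly 4 mm) of the 8 mm ring out of the mouth. TCP travel is 69.5 mm, so the rod is at its mark, held firmly at 69 N. The sled is still at the stop.

```bash
python3 -c "
from station import manip
print(manip.job_done())"
```

```text
the job is handed in; nothing more can be done
None
```

The job is handed in (no verdict was returned): the sled is against the yellow stop, and the pointer rod is still held about 69.5 mm out, with half the red ring showing at the tube mouth.

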